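# Close the chestnut roasting mould and hold it shut

## Robot

A 6-joint arm with a two-finger parallel gripper is mounted at the origin on the work surface. World frame = base frame: x ahead of the robot, y to its left, z up, the work surface at z = 0. Lengths are in mm, angles in degrees, forces in N, time in s.
With the tool pointing down it reaches from about 300 to 850 mm from the base axis. Payload 4.2 kg.
Tool frame: the origin (TCP) lies at the very end of the fingers, on their centre line; the grasp point (between the pads) lies 19 mm behind it; x points along the fingers, y is the direction in which the jaws open and shut, and the axes are right-handed (so a half turn about x gives the same grasp; the last joint's range is limited). The gripper opens to 91 mm and grips with 3 to 60 N. Pads are 32 mm wide; open, the fingers measure 118 mm over their backs; the gripper's body (76 mm by 178 mm) begins 60 mm behind the grasp point.
Start: joints at [-70.531, 18.312, 89.639, -0, 72.044, -1.146], TCP at [202.454, -538.197, 213.976] pointing down, gripper open.
Joint ranges: [-177.97, 177.97], [-48.28, 115.42], [12.27, 149.76], [-77.06, 257.06], [2.81, 150.46], [-146.56, 146.56]. Speed limits (degrees/s): [147.25, 147.25, 180, 180, 180, 180].

## Interface

Orientations are given as [roll, pitch, yaw] about the fixed x, y, z axes, in that order (R = Rz(yaw) Ry(pitch) Rx(roll)).
In Python, from workcell import sensors, grab_frame, job_done, finder gives the robot as it stands.
- The arm moves only by the tool play_rows, never from a script. Its argument "motion" is a list of rows, each a list of 5 numbers: the shift along the world's x, y, z in m, then the turn about the world's z in rad, then the opening, from 0 (shut) to 1 (fully open). In form: [[tx, ty, tz, roll, fingers], ...]. A call has exactly 8 rows; each row is the pose to reach, as a shift and turn from the pose commanded when the call began; what a row does not reach only later rows make up. A row lasts 1/12 s, in which the tool goes at most 41.7 mm and 7.16 degrees, less where a joint would pass 70% of its speed; a pose out of reach is approached as far as the arm can. A call with a gripper value outside its range is refused whole. The fingers move at their own pace and stop on an object; "squeeze" is the grip in N (left out, the last holds). Time passes only in rows, so rows that repeat a pose let the fingers close, or fill a call up. It gives the time, the measured TCP pose, the force and the opening at its end, in the units of the state.
- sensors.state(): the state, without advancing time (a new reading comes with each control period).
- grab_frame(name): name is "scene" or "top" or "wrist"; returns a dict with "img" (420x560x3 uint8, blue, green, red), "fx", "fy", "cx", "cy" (pixels), "rvec" (rotation vector, rad) and "tvec" (3), from world to camera coordinates, as OpenCV has them; the wrist camera has in their place "tool_from_camera" (4x4, takes a point from camera to tool coordinates, whose origin is the TCP and whose axes are the tool frame's). Camera axes: x right, y down, z forward; pixel columns grow to the right and rows downward; lengths in mm; the calibration is good to about 2 mm. A picture is of the moment at which its call begins: read the wrist's pose just before it. There is no depth.
- job_done(): hands the job in, once; it reports no verdict.
Trained networks look in a picture, given as the dict that the camera call returned (one of the last four; its "shot" number tells which), for a name from the list of things; names that differ only in an ending like _2 or _b are one class to them, and where a whole thing is asked for, a point or a joint stands for the part that bears it (a point fixed in the world has none). Each returns a list of dicts, best first, with "conf" (0 to 1); they miss things now and then, are a little off and sometimes report something else, mostly with a low value. They report only what shows in the picture. A call takes as long as a camera call. They do not tell look-alikes from the thing itself.
- finder.spot_in(picture, label): "point" ([column, row] in pixels, amid what is visible of it).
- finder.spot_point(picture, label): "point" ([column, row] in pixels: a listed point, or the origin of a listed thing).
The state is a dict: "time_s": time; "qpos": joint angles; "qvel": joint speeds; "effort": joint torques, N m; "ee_pos": TCP position; "ee_rot": TCP orientation; "force": force on the tool from outside, world axes, zero at the start; "torque": the same for the moment, N m; "gripper_width": finger opening in mm.
Only numpy, scipy, OpenCV 4.12 (cv2) and the standard library are available. Lean on these libraries where they do the work, as an engineer would, in place of code of your own. Each camera call takes 0.05 s, during which the arm holds its last target.

## Task

Put the chestnut that lies on the table into the one empty pocket of the roasting mould and let go of it, then fit the loose upper half onto the mould's two dowels (thick dowel in the large hole, thin one in the small) until it sits flush all round. Finish while still holding the upper half by its handle and pressing it down onto the lower half with about 15 N (a kilo and a half of push), as if waiting for the clamp to be put on; leave the jar, mug and timer alone.

Things in the scene. Friction and masses are not known exactly. Their poses are not given: they have to be found in the camera images.
- base: lower half of the mould, fixed: grey steel block 180 (its x) by 110 (its y) by 37 mm high. Four square pockets 43 mm wide and 31 mm deep, centres at x = +-24.5, y = +-24.5 mm; dowels on its top face at x = +74 mm (thick) and -74 mm (thin). Low bolt lugs reach 72 mm to its sides. Origin at the centre of its underside, z up; its x lies within 0.4 rad of the world's x
- big_dowel (a point): foot of the thick brass dowel, on the top face of the lower half (37 mm above the table), on the dowel's axis. Dowel 18 mm in diameter, 22 mm tall, its upper 8 mm tapering to 11 mm. Axes as base
- small_dowel (a point): foot of the thin brass dowel, on the top face of the lower half (37 mm above the table). Dowel 12 mm in diameter, 22 mm tall, its upper 8 mm tapering to 5 mm
- free_pocket (a point): centre of the floor of the one empty pocket (6 mm above the table, 31 mm below the block's top face), marked by a thin pale paper disc 32 mm across; which of the four pockets it is varies
- last_nut_center (a point): chestnut, dark brown with a pale foot, 30 mm across and 27 mm tall, 20 g, standing on its foot on the table between the two halves at the start: the one to put in; the point is its centre, 13 mm above its foot
- nut1_center (a point): chestnut, dark brown with a pale foot, 30 mm across and 27 mm tall, 20 g, standing in a pocket of the lower half at the start; the point is its centre, 13 mm above its foot
- nut2_center (a point): chestnut, dark brown with a pale foot, 30 mm across and 27 mm tall, 20 g, standing in a pocket of the lower half at the start; the point is its centre, 13 mm above its foot
- nut3_center (a point): chestnut, dark brown with a pale foot, 30 mm across and 27 mm tall, 20 g, standing in a pocket of the lower half at the start; the point is its centre, 13 mm above its foot
- lid_handle (a point): centre of the wooden handle bar of the upper half, 53 mm above the plate's underside. The bar is 100 mm long (along the plate's x), 20 mm wide (y) and 24 mm tall, on two posts 14 mm thick at x = +-34 mm, with 25 mm of free height below it. Axes are the plate's: x towards the large hole, z up
- big_hole (a point): centre of the large hole (20 mm, goes right through) of the upper half, at its underside, 74 mm along +x from the middle; goes over the thick dowel
- small_hole (a point): centre of the small hole (14 mm, goes right through) of the upper half, at its underside, 74 mm along -x from the middle; goes over the thin dowel
- jar: bystander: amber glass jar with a brass lid, 64 mm across, 85 mm tall, 0.3 kg; origin at the centre of its underside; leave it where it is
- cup: bystander: white ceramic mug, 76 mm across, 75 mm tall, with a handle; origin at the centre of its underside; leave it where it is
- timer: bystander: red kitchen timer, 50 x 70 x 71 mm, with a white dial on top; origin at the centre of its underside; leave it where it is
- lid: the loose upper half: aluminium plate 180 (x) by 110 (y) by 16 mm with a hole near each end and a wooden handle on top, 0.3 to 0.55 kg, lying flat on the table, handle up, at the start, its x within 0.6 rad of the world's x. Origin at the centre of its underside, x towards the large hole, z up
- last_nut: the chestnut to put in (see last_nut_center); origin at its foot
Mind the look-alikes: they are no part of the job. What is shaped like the last_nut but green or turquoise is not meant.

How it is judged (in metres and radians):
On the way, in this order (a step that is already met when the one before it is completed fails the run):
1. the last chestnut lies in the empty pocket, let go, before the mould is closed (z of last_nut_center in the frame of big_dowel below -0.008 m and horizontal distance between last_nut_center and free_pocket below 0.018 m and contact force between the fingers and last_nut below 0.3 N), for 0.2 s.
2. the upper half sits flush on the lower half with both dowels in their holes (horizontal distance between big_hole and big_dowel below 0.004 m and horizontal distance between small_hole and small_dowel below 0.004 m and z of big_hole in the frame of big_dowel below 0.0025 m and z of small_hole in the frame of small_dowel below 0.0025 m), for 0.2 s.
At the end, for the whole second after the job is handed in: All four chestnuts lie in the pockets (the last in the one that was empty); both dowels are in their holes (each within 4 mm of centre, the halves within 2.5 mm of flush); the gripper still bears on the upper half (over 3 N), and the two halves are pressed together with over 11 N (all of step 2 and z of each of last_nut_center, nut1_center, nut2_center, nut3_center in the frame of big_dowel below -0.008 m and horizontal distance between last_nut_center and free_pocket below 0.018 m and horizontal distance between each of nut1_center, nut2_center, nut3_center and base below 0.055 m and contact force between lid and base above 11 N and contact force between the fingers and lid above 3 N); the arm keeps its last pose, push and grip.
It fails at once if the jar is shifted by more than 30 mm (distance of jar from where it was at the start of the episode above 0.03 m).
It fails at once if the mug is shifted by more than 30 mm (distance of cup from where it was at the start of the episode above 0.03 m).
It fails at once if the timer is shifted by more than 30 mm (distance of timer from where it was at the start of the episode above 0.03 m).
It also fails if it takes over 58 s, if anything falls off the work surface, if the arm or the gripper's body presses on something with over 40 N, if the wrist force passes 120 N, or if a joint passes its speed limit or range.

## Working session

There is one attempt and no reset: what is moved stays moved. The work goes in short steps, Python scripts to look and compute and a tool call to move; the robot and the scene stay as the last step left them, time stands still between calls to the robot, and variables do not carry over. Pictures are saved under pics/ and viewed, and the job is handed in when it is done.

Besides the shell and the picture viewer there is one more tool, called after "Call:" by a JSON object that holds its "fn" and its "kwargs", one argument or row to a line. play_rows: Moves the arm, as the interface text tells. Its arguments: {"type":"object","properties":{"motion":{"type":"array","items":{"type":"array","items":{"type":"number"}}},"squeeze":{"type":"number"}},"required":["motion"]}

```bash
ls; mkdir -p pics
cat > h.py <<'E'
import numpy as np, cv2
from workcell import sensors, grab_frame, job_done, finder
def cam(p, st=None):
    K=np.array([[p['fx'],0,p['cx']],[0,p['fy'],p['cy']],[0,0,1.]])
    if 'rvec' in p:
        R=cv2.Rodrigues(np.array(p['rvec'],float))[0]; t=np.array(p['tvec'],float).ravel()
        return K,R,t
    from scipy.spatial.transform import Rotation as Ro
    T=np.eye(4); T[:3,:3]=Ro.from_euler('xyz',st['ee_rot'],degrees=True).as_matrix(); T[:3,3]=st['ee_pos']
    M=np.linalg.inv(T@np.array(p['tool_from_camera'],float))
    return K,M[:3,:3],M[:3,3]
def px2w(p,uv,z,st=None):
    K,R,t=cam(p,st); d=R.T@np.linalg.inv(K)@np.array([uv[0],uv[1],1.]); c=-R.T@t
    return c+d*(z-c[2])/d[2]
def w2px(p,X,st=None):
    K,R,t=cam(p,st); q=(K@(R@np.asarray(X,float)+t)); return q[:2]/q[2]
E
python3 - <<'E'
from h import *
s=sensors.state(); print({k:(np.round(v,2).tolist()) for k,v in s.items()})
Z=dict(big_dowel=37,small_dowel=37,free_pocket=6,last_nut_center=13,nut1_center=19,lid_handle=53,big_hole=0,small_hole=0,jar=0,cup=0,timer=0,base=0,lid=0)
for c in ("scene","top"):
    p=grab_frame(c); cv2.imwrite(f"pics/{c}0.png",p['img'])
    print(c)
    for n,z in Z.items():
        r=finder.spot_point(p,n)
        for d in r[:4]: print(n,round(d['conf'],2),np.round(d['point'],1),np.round(px2w(p,d['point'],z),1))
E
```

```text
pics
{'time_s': 0.0, 'qpos': [-70.53, 18.35, 89.71, 0.0, 72.04, -1.15], 'qvel': [0.02, 0.05, -0.01, -0.06, 0.0, -0.04], 'effort': [0.0, -41.25, -23.2, 0.07, 0.05, -0.0], 'ee_pos': [202.28, -537.71, 213.12], 'ee_rot': [-91.63, 89.9, 108.98], 'force': [0.59, 0.97, -0.73], 'torque': [0.0, 0.0, -0.04], 'gripper_width': 91.27}
scene
big_dowel 0.75 [364.6 194.3] [605.7 185.7  37. ]
small_dowel 0.6 [370.1 139.5] [454.6 245.1  37. ]
free_pocket 0.4 [355.3 166.8] [505.9 196.    6. ]
free_pocket 0.27 [352.5 184. ] [553.3 175.2   6. ]
last_nut_center 0.67 [267.2 147.7] [407.1  -5.7  13. ]
last_nut_center 0.56 [246.9 191.3] [524.6 -77.2  13. ]
last_nut_center 0.54 [269.7 172.8] [483.6 -14.2  13. ]
nut1_center 0.54 [374.7 184.5] [573.8 222.6  19. ]
lid_handle 0.88 [175.  208.6] [ 561.8 -243.1   53. ]
big_hole 0.93 [198.6 243.4] [ 631.  -206.9    0. ]
small_hole 0.64 [158.3 204.4] [ 508.1 -288.3    0. ]
jar 0.86 [289.1 269. ] [735.3 -20.1   0. ]
timer 0.74 [205.1 295.1] [ 756.5 -207.7    0. ]
base 0.69 [363.7 176.6] [534.5 209.7   0. ]
lid 0.55 [174.8 223.2] [ 567.4 -254.7    0. ]
lid 0.32 [268.1 171. ] [468.5 -15.7   0. ]
top
big_dowel 0.62 [173.1 210.3] [602.6 184.6  37. ]
small_dowel 0.73 [139.4 287.2] [468. 238.  37.]
free_pocket 0.5 [165.7 263.8] [509.7 201.5   6. ]
last_nut_center 0.68 [285.1 277.8] [483.  -14.5  13. ]
last_nut_center 0.51 [318.8 253.6] [525.7 -75.8  13. ]
last_nut_center 0.49 [283.8 317.8] [413.5 -11.6  13. ]
nut1_center 0.47 [150.  233.1] [564.3 228.9  19. ]
nut1_center 0.3 [176.9 237.7] [555.6 180.   19. ]
lid_handle 0.7 [423.6 232.3] [ 558.1 -254.8   53. ]
big_hole 0.83 [389.8 205.1] [ 616.4 -212.     0. ]
small_hole 0.72 [432.  267.2] [ 500.6 -283.     0. ]
jar 0.61 [287.8 148.8] [727.4 -22.4   0. ]
jar 0.55 [411.8 233.4] [ 562.8 -249.9    0. ]
cup 0.88 [189.  132.4] [761.6 167.8   0. ]
base 0.63 [161.8 250. ] [535.3 211.1   0. ]
lid 0.75 [413.3 233.8] [ 562.1 -252.7    0. ]
```

View pics/top0.png

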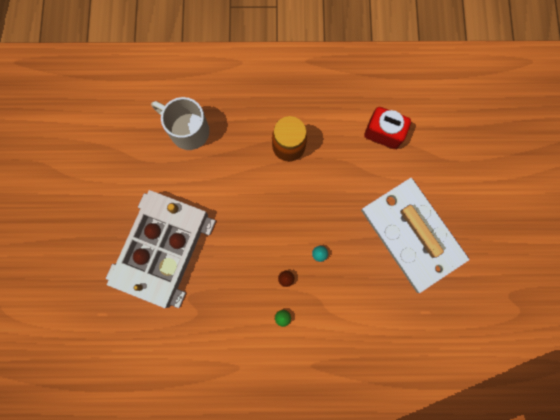

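View pics/scene0.png

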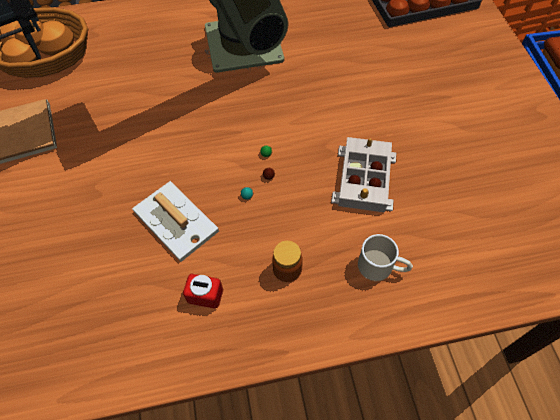

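The top picture shows the brown nut at (286,278), with look-alikes in teal (320,254) and green (283,318). The base is at left with its empty pocket at (168,265). The lid is at right with its handle at (424,232). Both cameras put the nut at about (483,-14). Next I'll work out the tool yaw.

Run:
```python
from h import *
from scipy.spatial.transform import Rotation as Ro
s=sensors.state(); R=Ro.from_euler('xyz',s['ee_rot'],degrees=True).as_matrix()
print(R.round(3)); print('tool y yaw',np.degrees(np.arctan2(R[1,1],R[0,1])))
```

```text
[[ 0.     0.352 -0.936]
 [-0.    -0.936 -0.352]
 [-1.     0.    -0.   ]]
tool y yaw -69.38900297053902
```

Call:
{"fn": "play_rows", "kwargs": {
  "motion": [
    [0.02, 0.035, 0, -0.05, 0.55],
    [0.04, 0.07, 0, -0.1, 0.55],
    [0.06, 0.105, 0, -0.15, 0.55],
    [0.08, 0.14, 0, -0.2, 0.55],
    [0.1, 0.175, 0, -0.25, 0.55],
    [0.12, 0.21, 0, -0.3, 0.55],
    [0.14, 0.245, 0, -0.35, 0.55],
    [0.14, 0.26, 0, -0.37, 0.55]
  ]
}}

```text
time_s: 2.07
ee_pos: [344.7, -274.7, 214.2]
ee_rot: [-151.2, 89.9, 28.3]
force: [0.8, 0.2, 0.4]
gripper_width: 50.3
```

Call:
{"fn": "play_rows", "kwargs": {
  "motion": [
    [0.02, 0.035, 0, -0.05, 0.55],
    [0.04, 0.07, -0.01, -0.1, 0.55],
    [0.06, 0.105, -0.03, -0.15, 0.55],
    [0.08, 0.14, -0.05, -0.2, 0.55],
    [0.1, 0.175, -0.07, -0.25, 0.55],
    [0.12, 0.21, -0.09, -0.3, 0.55],
    [0.14, 0.245, -0.09, -0.35, 0.55],
    [0.141, 0.263, -0.09, -0.367, 0.55]
  ]
}}

```text
time_s: 2.73
ee_pos: [485.1, -12.6, 122.7]
ee_rot: [-36.4, 90.0, 121.9]
force: [1.0, -1.4, -0.5]
gripper_width: 50.0
```

```bash
cat > w.py <<'E'
from h import *
import sys
from scipy.spatial.transform import Rotation as Ro
def st():
    s=sensors.state(); R=Ro.from_euler('xyz',s['ee_rot'],degrees=True).as_matrix()
    print('t',s['time_s'],'pos',np.round(s['ee_pos'],1),'jaw',round(np.degrees(np.arctan2(R[1,1],R[0,1])),2),'tilt',R[2,0].round(4),'F',np.round(s['force'],1),'w',round(s['gripper_width'],1)); return s
def look(cam_,name,labels):
    s=st(); p=grab_frame(cam_); cv2.imwrite(f'pics/{name}.png',p['img'])
    for n,z in labels.items():
        for d in finder.spot_point(p,n)[:4]: print(n,round(d['conf'],2),np.round(d['point'],1),np.round(px2w(p,d['point'],z,s),1))
    return s,p
E
python3 - <<'E'
from w import *
look('wrist','w1',dict(last_nut_center=13))
E
```

```text
t 2.7333 pos [485.1 -12.6 122.7] jaw -111.66 tilt -1.0 F [ 1.  -1.4 -0.5] w 50.0
last_nut_center 0.84 [304.4 277.5] [414.7 -11.4  13. ]
last_nut_center 0.82 [283.1 209.4] [483. -17.  13.]
```

View pics/w1.png

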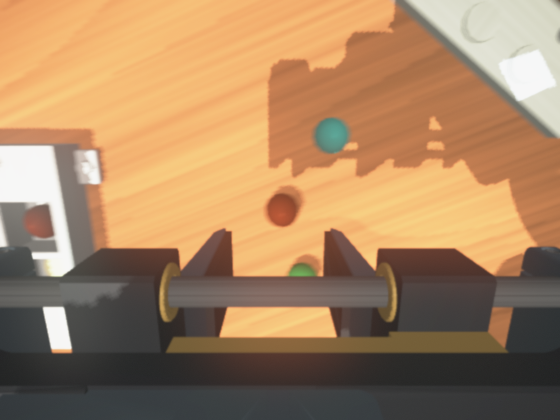

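The wrist view shows the brown nut at (282,210), which is world (483,-17) and agrees with the fixed cameras. Descending to it.

Call:
{"fn": "play_rows", "kwargs": {
  "motion": [
    [-0.002, -0.003, -0.03, 0, 0.55],
    [-0.002, -0.003, -0.06, 0, 0.55],
    [-0.002, -0.003, -0.08, 0, 0.55],
    [-0.002, -0.003, -0.095, 0, 0.55],
    [-0.002, -0.003, -0.105, 0, 0.55],
    [-0.002, -0.003, -0.11, 0, 0.55],
    [-0.002, -0.003, -0.115, 0, 0.55],
    [-0.002, -0.003, -0.115, 0, 0.55]
  ],
  "squeeze": 8
}}

```text
time_s: 3.5
ee_pos: [481.2, -18.7, 8.7]
ee_rot: [37.6, 90.0, -164.0]
force: [0.4, 0.1, 0.0]
gripper_width: 50.2
```

Call:
{"fn": "play_rows", "kwargs": {
  "motion": [
    [0, 0, 0, 0, 0.35],
    [0, 0, 0, 0, 0.25],
    [0, 0, 0, 0, 0.2],
    [0, 0, 0, 0, 0.2],
    [0, 0, 0, 0, 0.2],
    [0, 0, 0, 0, 0.2],
    [0, 0, 0, 0, 0.2],
    [0, 0, 0, 0, 0.2]
  ],
  "squeeze": 8
}}

```text
time_s: 4.17
ee_pos: [482.0, -18.2, 9.5]
ee_rot: [-170.6, 89.9, -12.2]
force: [0.1, -0.5, 5.6]
gripper_width: 29.0
```

Call:
{"fn": "play_rows", "kwargs": {
  "motion": [
    [0, 0, 0.02, 0, 0.2],
    [0, 0, 0.05, 0, 0.2],
    [0, 0, 0.09, 0, 0.2],
    [0, 0.03, 0.12, 0, 0.2],
    [0, 0.06, 0.14, 0, 0.2],
    [0, 0.09, 0.14, 0, 0.2],
    [0, 0.11, 0.14, 0, 0.2],
    [0, 0.12, 0.14, 0, 0.2]
  ],
  "squeeze": 8
}}

```text
time_s: 4.83
ee_pos: [481.2, 104.0, 149.2]
ee_rot: [-102.0, 89.9, 56.5]
force: [-0.8, -0.3, -0.2]
gripper_width: 29.3
```

Call:
{"fn": "play_rows", "kwargs": {
  "motion": [
    [0, 0, 0, 0, 0.2],
    [0, 0, 0, 0, 0.2],
    [0, 0, 0, 0, 0.2],
    [0, 0, 0, 0, 0.2],
    [0, 0, 0, 0, 0.2],
    [0, 0, 0, 0, 0.2],
    [0, 0, 0, 0, 0.2],
    [0, 0, 0, 0, 0.2]
  ]
}}

```text
time_s: 5.5
ee_pos: [481.5, 101.5, 149.0]
ee_rot: [78.9, 90.0, -122.7]
force: [-0.0, 0.2, -0.2]
gripper_width: 29.0
```

Run:
```python
from w import *
look('wrist','w2',dict(big_dowel=37,small_dowel=37,free_pocket=6,base=0))
look('top','top2',dict(big_dowel=37,small_dowel=37,free_pocket=6,base=0))
```

```text
t 5.5 pos [481.5 101.5 149. ] jaw -111.64 tilt -1.0 F [-0.   0.2 -0.2] w 29.0
big_dowel 0.96 [133.1 106.8] [605.2 179.7  37. ]
small_dowel 0.46 [179.9 211.5] [510.9 183.1  37. ]
free_pocket 0.92 [179.2 215.2] [503.6 197.3   6. ]
base 0.84 [154.7 188.4] [536.4 210.    0. ]
t 5.75 pos [481.4 101.8 149. ] jaw -111.61 tilt -1.0 F [-0.9  0.1 -0.2] w 29.1
big_dowel 0.71 [175.8 213. ] [597.7 179.6  37. ]
base 0.68 [285.9 146.4] [732.2 -18.8  -0. ]
```

View pics/w2.png

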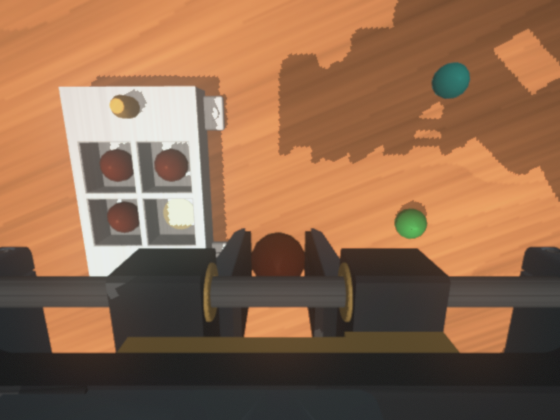

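Call:
{"fn": "play_rows", "kwargs": {
  "motion": [
    [0.006, 0.025, 0, 0, 0.2],
    [0.012, 0.05, 0, 0, 0.2],
    [0.018, 0.075, 0, 0, 0.2],
    [0.022, 0.09, -0.01, 0, 0.2],
    [0.022, 0.0955, -0.03, 0, 0.2],
    [0.022, 0.0955, -0.055, 0, 0.2],
    [0.022, 0.0955, -0.075, 0, 0.2],
    [0.022, 0.0955, -0.075, 0, 0.2]
  ]
}}

```text
time_s: 6.67
ee_pos: [500.0, 196.2, 69.5]
ee_rot: [43.3, 89.4, -158.2]
force: [-1.4, -0.9, -0.4]
gripper_width: 28.9
```

Run:
```python
from w import *
s,p=look('wrist','w3',dict(free_pocket=6))
look('scene','s3',dict())
```

```text
t 6.6667 pos [500.  196.2  69.5] jaw -111.57 tilt -1.0 F [-1.4 -0.9 -0.4] w 28.9
free_pocket 0.87 [274.2 215. ] [507.2 195.5   6. ]
t 6.7667 pos [503.  197.   73.3] jaw -111.61 tilt -1.0 F [ 0.9 -0.8  1. ] w 29.0
```

View pics/w3.png

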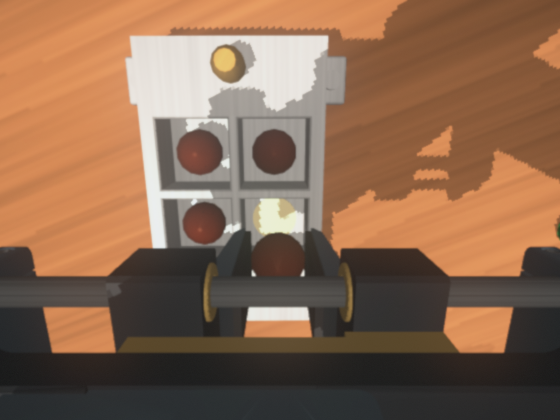

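Call:
{"fn": "play_rows", "kwargs": {
  "motion": [
    [0.001, 0, -0.01, 0, 0.2],
    [0.001, 0, -0.02, 0, 0.2],
    [0.001, 0, -0.028, 0, 0.2],
    [0.001, 0, -0.032, 0, 0.2],
    [0.001, 0, -0.033, 0, 0.2],
    [0.001, 0, -0.033, 0, 0.2],
    [0.001, 0, -0.033, 0, 0.2],
    [0.001, 0, -0.033, 0, 0.2]
  ]
}}

```text
time_s: 7.48
ee_pos: [504.7, 197.4, 41.3]
ee_rot: [-143.9, 90.0, 14.5]
force: [0.1, -0.2, -0.2]
gripper_width: 28.9
```

Run:
```python
from w import *
s,p=look('wrist','w4',dict(big_dowel=37))
```

```text
t 7.4833 pos [504.7 197.4  41.3] jaw -111.61 tilt -1.0 F [ 0.1 -0.2 -0.2] w 28.9
big_dowel 0.75 [232.   66.1] [606.  181.4  37. ]
```

View pics/w4.png

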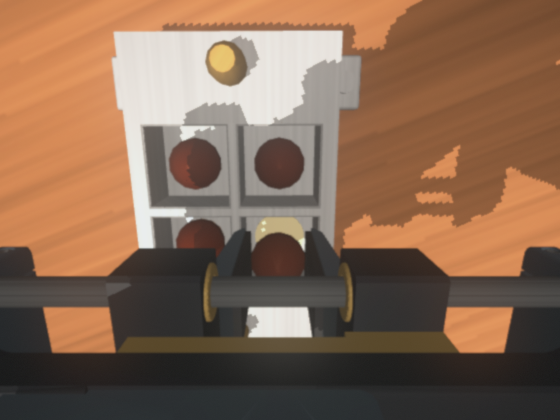

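Run:
```python
from w import *
s=st(); p=grab_frame('wrist')
for uv in [(240,212),(320,212),(280,212),(320,126),(241,126),(143,126),(342,32),(116,32)]: print(uv,px2w(p,uv,37,s).round(1))
x=np.array([.9295,-.3688,0]);y=np.array([.3688,.9295,0])
for c in [(535,210.3,0),(536,210,0)]:
  for q in [(-3,-3),(-3,-46),(46,-3),(90,55),(90,-55),(74,0)]: print(q, w2px(p,np.array(c)+x*q[0]+y*q[1]+[0,0,37],s).round(0))
```

```text
t 7.5833 pos [504.7 197.4  41.3] jaw -111.61 tilt -1.0 F [ 1.1 -0.4  0.5] w 29.1
(240, 212) [536.  207.2  37. ]
(320, 212) [519.7 166.2  37. ]
(280, 212) [527.8 186.7  37. ]
(320, 126) [562.9 150.7  37. ]
(241, 126) [578.  188.5  37. ]
(143, 126) [596.6 235.6  37. ]
(342, 32) [600.3 126.   37. ]
(116, 32) [640.5 227.2  37. ]
(-3, -3) [241. 221.]
(-3, -46) [319. 221.]
(46, -3) [238. 130.]
(90, 55) [116.  36.]
(90, -55) [343.  36.]
(74, 0) [231.  72.]
(-3, -3) [241. 219.]
(-3, -46) [318. 219.]
(46, -3) [238. 128.]
(90, 55) [115.  34.]
(90, -55) [343.  34.]
(74, 0) [230.  69.]
```

Call:
{"fn": "play_rows", "kwargs": {
  "motion": [
    [0.002, -0.001, -0.001, 0, 0.2],
    [0.002, -0.001, -0.001, 0, 0.2],
    [0.002, -0.001, -0.001, 0, 0.2],
    [0.002, -0.001, -0.001, 0, 0.5],
    [0.002, -0.001, -0.001, 0, 0.5],
    [0.002, -0.001, -0.001, 0, 0.5],
    [0.002, -0.001, 0.02, 0, 0.5],
    [0.002, -0.001, 0.05, 0, 0.5]
  ]
}}

```text
time_s: 8.3
ee_pos: [504.2, 195.5, 89.0]
ee_rot: [42.1, 89.6, -159.5]
force: [1.2, -1.0, 0.2]
gripper_width: 45.6
```

Call:
{"fn": "play_rows", "kwargs": {
  "motion": [
    [0, 0, 0.03, 0, 0.5],
    [-0.02, -0.03, 0.06, 0, 0.5],
    [-0.04, -0.06, 0.09, 0, 0.5],
    [-0.06, -0.09, 0.11, 0, 0.5],
    [-0.06, -0.1, 0.11, 0, 0.5],
    [-0.06, -0.1, 0.11, 0, 0.5],
    [-0.06, -0.1, 0.11, 0, 0.5],
    [-0.06, -0.1, 0.11, 0, 0.5]
  ]
}}

```text
time_s: 8.97
ee_pos: [446.6, 96.8, 200.5]
ee_rot: [-17.6, 90.0, 140.8]
force: [-0.0, 0.0, -0.9]
gripper_width: 45.4
```

Run:
```python
from w import *
s,p=look('wrist','w5',dict(big_dowel=37,small_dowel=37,base=0))
s,p=look('top','top5',dict(big_dowel=37,small_dowel=37,big_hole=0,small_hole=0))
```

```text
t 8.9667 pos [446.6  96.8 200.5] jaw -111.62 tilt -1.0 F [-0.   0.  -0.9] w 45.4
big_dowel 0.85 [134.4  74.6] [605.9 179.4  37. ]
base 0.63 [151.1 153.3] [536.5 212.8   0. ]
t 9.1667 pos [446.5  97.  200.1] jaw -111.55 tilt -1.0 F [ 0.2 -0.6  0.1] w 45.7
big_dowel 0.86 [173.  209.9] [603.3 184.8  37. ]
big_hole 0.8 [390.6 205.5] [ 615.6 -213.5    0. ]
small_hole 0.59 [432.9 266.9] [ 501.1 -284.6    0. ]
```

View pics/w5.png

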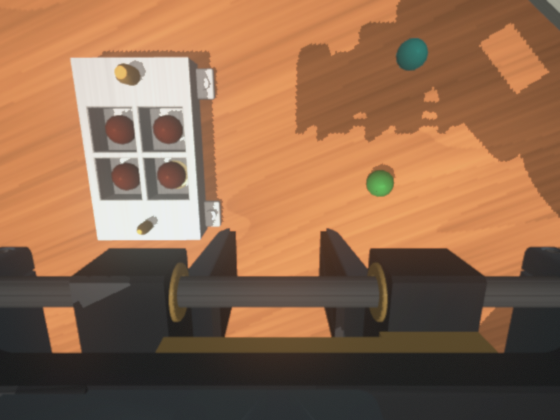

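The fourth nut is in the previously empty pocket: (172,175) in the wrist view, with all four pockets filled. Next I'll fit the base pose from this picture.

Run:
```python
import cv2
i=cv2.imread('pics/w5.png')[45:250,60:225]
cv2.imwrite('pics/w5z.png',cv2.resize(i,None,fx=2.9,fy=2.9,interpolation=cv2.INTER_CUBIC))
```

```text
(no output)
```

View pics/w5z.png

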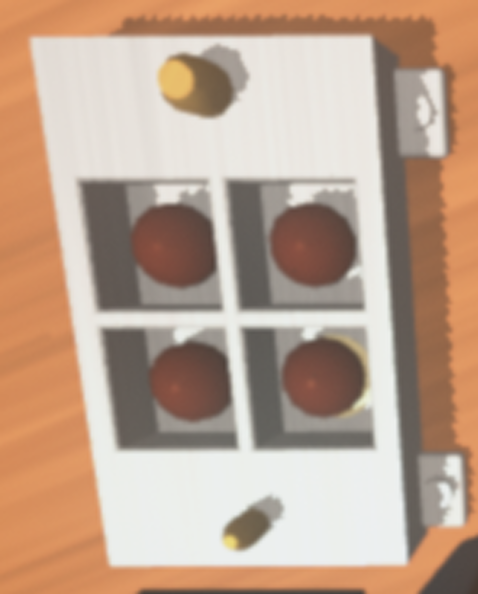

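```bash
cat > fit.py <<'E'
from w import *
from scipy.optimize import least_squares
def fit(K,R,t,obj,px,x0):
    def f(v):
        c,s_=np.cos(v[2]),np.sin(v[2]); W=obj@np.array([[c,s_,0],[-s_,c,0],[0,0,1]])+[v[0],v[1],0]
        q=(W@R.T+t)@K.T; return (q[:,:2]/q[:,2:]-px)
    r=least_squares(lambda v:f(v).ravel(),x0,x_scale=[1,1,.01]); return r.x,f(r.x)
E
python3 - <<'E'
from fit import *
s=st(); p=grab_frame('wrist')
px=np.array([(30,37),(372,36),(408,565),(110,565),(78,180),(354,180),(376,448),(117,449),(176,78),(233,542)])/2.9+[60,45]
obj=np.array([(90,55,37),(90,-55,37),(-90,-55,37),(-90,55,37),(46,46,37),(46,-46,37),(-46,-46,37),(-46,46,37),(74,0,59),(-74,0,59)],float)
v,r=fit(*cam(p,s),obj,px,[537,210,-.376]); print(v,np.degrees(v[2])); print(r.round(1))
print('in jaw terms: base y',np.degrees(v[2])-90)
E
```

```text
t 9.4167 pos [446.5  96.6 200.7] jaw -111.59 tilt -1.0 F [ 0.  -0.5 -0.5] w 45.5
[ 5.36666123e+02  2.09410752e+02 -3.72618897e-01] -21.349490189422223
[[ 0.2  0.2]
 [-0.2 -0. ]
 [-0.1 -0.6]
 [ 0.4 -0.1]
 [ 0.5  0.1]
 [ 0.1 -0.3]
 [-0.5 -0.1]
 [ 0.5 -0.1]
 [-0.   0.6]
 [-0.9 -0.1]]
in jaw terms: base y -111.34949018942223
```

Call:
{"fn": "play_rows", "kwargs": {
  "motion": [
    [0.005, -0.03, 0.005, 0.1, 0.5],
    [0.01, -0.06, 0.01, 0.2, 0.5],
    [0.015, -0.09, 0.015, 0.3, 0.5],
    [0.02, -0.12, 0.02, 0.4, 0.5],
    [0.025, -0.15, 0.025, 0.5, 0.5],
    [0.03, -0.18, 0.03, 0.6, 0.5],
    [0.035, -0.21, 0.03, 0.7, 0.5],
    [0.04, -0.24, 0.03, 0.8, 0.5]
  ]
}}

```text
time_s: 10.13
ee_pos: [486.7, -145.3, 231.4]
ee_rot: [138.0, 89.9, -17.6]
force: [0.9, -0.4, -0.7]
gripper_width: 45.4
```

Call:
{"fn": "play_rows", "kwargs": {
  "motion": [
    [0.01, -0.03, 0, 0.06, 0.6],
    [0.015, -0.06, 0, 0.13, 0.6],
    [0.02, -0.09, 0, 0.13, 0.6],
    [0.023, -0.12, 0, 0.13, 0.6],
    [0.0235, -0.139, 0, 0.13, 0.6],
    [0.0235, -0.139, 0, 0.13, 0.6],
    [0.0235, -0.139, 0, 0.13, 0.6],
    [0.0235, -0.139, 0, 0.13, 0.6]
  ]
}}

```text
time_s: 10.8
ee_pos: [509.8, -281.9, 230.8]
ee_rot: [-94.1, 89.9, 117.5]
force: [0.1, 0.6, 0.0]
gripper_width: 54.6
```

Run:
```python
from w import *
s,p=look('wrist','w6',dict(lid_handle=53,big_hole=0,small_hole=0,lid=0))
cv2.imwrite('pics/w6z.png',cv2.resize(p['img'],None,fx=1.42,fy=1.42,interpolation=cv2.INTER_CUBIC))
```

```text
t 10.8 pos [ 509.8 -281.9  230.8] jaw -58.32 tilt -1.0 F [0.1 0.6 0. ] w 54.6
lid_handle 0.95 [280.1 137.2] [ 561.4 -253.2   53. ]
big_hole 0.97 [279.7  66.5] [ 626.  -213.1    0. ]
small_hole 0.72 [282.6 195.6] [ 501.1 -294.6    0. ]
lid 0.93 [273.7 137.4] [ 555.7 -248.2    0. ]
```

View pics/w6z.png

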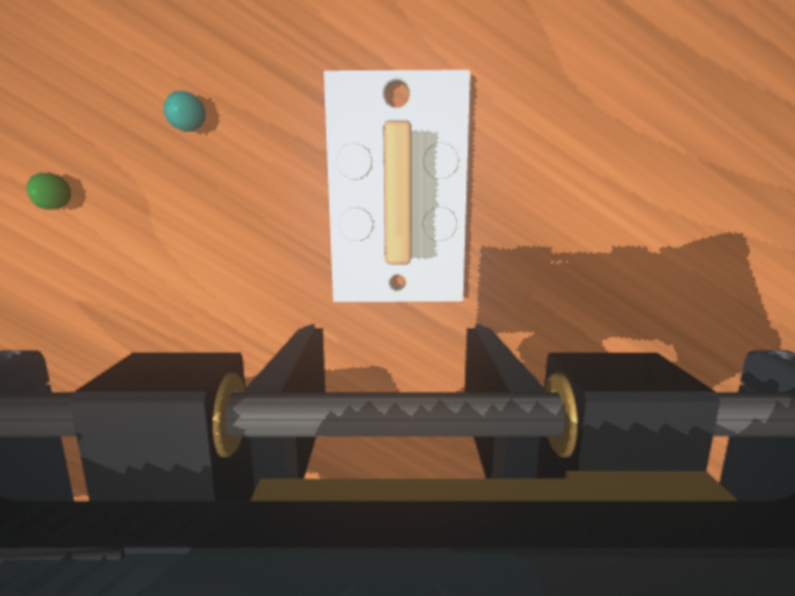

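Run:
```python
from fit import *
s=st(); p=grab_frame('wrist')
px=np.array([(324,71),(470,70),(463,301),(333,301),(397,93),(398,283),(384.5,121.5),(410.5,121.5),(410.5,264),(385,264)])/1.42
obj=np.array([(90,55,16),(90,-55,16),(-90,-55,16),(-90,55,16),(74,0,16),(-74,0,16),(50,10,65),(50,-10,65),(-50,-10,65),(-50,10,65)],float)
v,r=fit(*cam(p,s),obj,px,[561,-250,.56]); print(v,np.degrees(v[2])); print(r.round(1))
d=v[:2]-np.array(s['ee_pos'][:2]); print('shift',d,'turn',np.degrees(v[2])-90+58.32)
```

```text
t 11.05 pos [ 510.  -281.7  231.2] jaw -58.25 tilt -1.0 F [ 0.1 -0.4  0.3] w 54.8
[ 5.61815703e+02 -2.53108143e+02  5.58931048e-01] 32.02439006252575
[[ 0.2  0.3]
 [-0.2  0.4]
 [-0.6 -0.3]
 [ 0.3  0.2]
 [ 0.   0.6]
 [-0.2 -0.2]
 [-1.2 -1.2]
 [ 1.3 -1.3]
 [ 0.9  0.9]
 [-0.4  1. ]]
shift [51.76706391 28.62276364] turn 0.344390062525747
```

Call:
{"fn": "play_rows", "kwargs": {
  "motion": [
    [0.025, 0.014, -0.03, 0.005, 0.6],
    [0.0515, 0.0285, -0.06, 0.005, 0.6],
    [0.0515, 0.0285, -0.09, 0.005, 0.6],
    [0.0515, 0.0285, -0.12, 0.005, 0.6],
    [0.0515, 0.0285, -0.13, 0.005, 0.6],
    [0.0515, 0.0285, -0.13, 0.005, 0.6],
    [0.0515, 0.0285, -0.13, 0.005, 0.6],
    [0.0515, 0.0285, -0.13, 0.005, 0.6]
  ]
}}

```text
time_s: 11.77
ee_pos: [562.7, -254.9, 103.2]
ee_rot: [122.0, 89.8, -26.0]
force: [0.2, 1.1, -0.1]
gripper_width: 54.7
```

Run:
```python
from w import *
s,p=look('wrist','w7',dict(lid_handle=53,big_hole=0))
cv2.imwrite('pics/w7z.png',cv2.resize(p['img'],None,fx=1.42,fy=1.42,interpolation=cv2.INTER_CUBIC))
```

```text
t 11.7667 pos [ 562.7 -254.9  103.2] jaw -58.06 tilt -1.0 F [ 0.2  1.1 -0.1] w 54.7
lid_handle 0.73 [274.2 232. ] [ 560.4 -254.1   53. ]
big_hole 0.93 [273.1 119.7] [ 625.4 -212.4    0. ]
```

View pics/w7z.png

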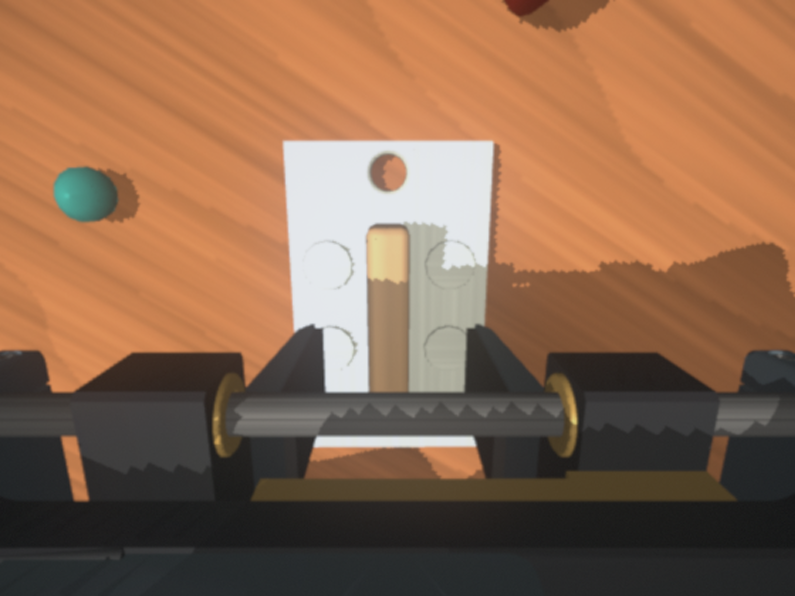

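Call:
{"fn": "play_rows", "kwargs": {
  "motion": [
    [-0.001, 0.002, -0.02, 0, 0.6],
    [-0.001, 0.002, -0.04, 0, 0.6],
    [-0.001, 0.002, -0.055, 0, 0.6],
    [-0.001, 0.002, -0.065, 0, 0.6],
    [-0.001, 0.002, -0.07, 0, 0.6],
    [-0.001, 0.002, -0.07, 0, 0.6],
    [-0.001, 0.002, -0.07, 0, 0.6],
    [-0.001, 0.002, -0.07, 0, 0.45]
  ],
  "squeeze": 15
}}

```text
time_s: 12.58
ee_pos: [561.3, -252.6, 32.1]
ee_rot: [121.6, 89.9, -26.5]
force: [1.5, 0.2, -0.7]
gripper_width: 50.6
```

Call:
{"fn": "play_rows", "kwargs": {
  "motion": [
    [0, 0, 0, 0, 0.35],
    [0, 0, 0, 0, 0.25],
    [0, 0, 0, 0, 0.15],
    [0, 0, 0, 0, 0.1],
    [0, 0, 0, 0, 0.1],
    [0, 0, 0, 0, 0.1],
    [0, 0, 0, 0, 0.1],
    [0, 0, 0, 0, 0.1]
  ],
  "squeeze": 15
}}

```text
time_s: 13.25
ee_pos: [560.6, -252.3, 31.2]
ee_rot: [112.4, 90.0, -35.7]
force: [0.3, -0.6, 1.4]
gripper_width: 20.0
```

Call:
{"fn": "play_rows", "kwargs": {
  "motion": [
    [0, 0, 0, 0, 0.1],
    [0, 0, 0, 0, 0.1],
    [0, 0, 0, 0, 0.1],
    [0, 0, 0, 0, 0.1],
    [0, 0, 0, 0, 0.1],
    [0, 0, 0, 0, 0.1],
    [0, 0, 0, 0, 0.1],
    [0, 0, 0, 0, 0.1]
  ],
  "squeeze": 55
}}

```text
time_s: 13.92
ee_pos: [560.7, -252.3, 31.2]
ee_rot: [112.2, 90.0, -35.9]
force: [0.5, -0.5, 4.0]
gripper_width: 19.9
```

Call:
{"fn": "play_rows", "kwargs": {
  "motion": [
    [0, 0, 0.01, 0, 0.1],
    [0, 0, 0.03, 0, 0.1],
    [0, 0, 0.06, 0, 0.1],
    [0, 0, 0.09, 0, 0.1],
    [0, 0, 0.12, 0, 0.1],
    [0, 0, 0.14, 0, 0.1],
    [0, 0, 0.15, 0, 0.1],
    [0, 0, 0.15, 0, 0.1]
  ]
}}

```text
time_s: 14.58
ee_pos: [561.0, -252.3, 182.8]
ee_rot: [125.6, 89.8, -22.5]
force: [0.3, -0.6, -4.3]
gripper_width: 19.7
```

Call:
{"fn": "play_rows", "kwargs": {
  "motion": [
    [0, 0.03, 0, -0.1, 0.1],
    [0, 0.06, 0, -0.2, 0.1],
    [0, 0.09, 0, -0.3, 0.1],
    [0, 0.12, 0, -0.4, 0.1],
    [-0.005, 0.15, 0, -0.5, 0.1],
    [-0.01, 0.18, 0, -0.6, 0.1],
    [-0.015, 0.21, 0, -0.7, 0.1],
    [-0.02, 0.24, 0, -0.8, 0.1]
  ]
}}

```text
time_s: 15.25
ee_pos: [538.3, -10.7, 178.3]
ee_rot: [10.5, 89.7, 176.3]
force: [0.0, 0.2, -3.9]
gripper_width: 19.7
```

Run:
```python
from w import *
s,p=look('wrist','w8',dict(lid_handle=53,big_hole=0))
cv2.imwrite('pics/w8z.png',cv2.resize(p['img'],None,fx=1.42,fy=1.42,interpolation=cv2.INTER_CUBIC))
```

```text
t 15.25 pos [538.3 -10.7 178.3] jaw -104.17 tilt -1.0 F [ 0.   0.2 -3.9] w 19.7
lid_handle 0.84 [277.6 276. ] [467.7   7.   53. ]
big_hole 0.68 [ 49.5 222.7] [567.  242.2   0. ]
big_hole 0.65 [278.3 117.3] [613.6 -30.8   0. ]
```

View pics/w8z.png

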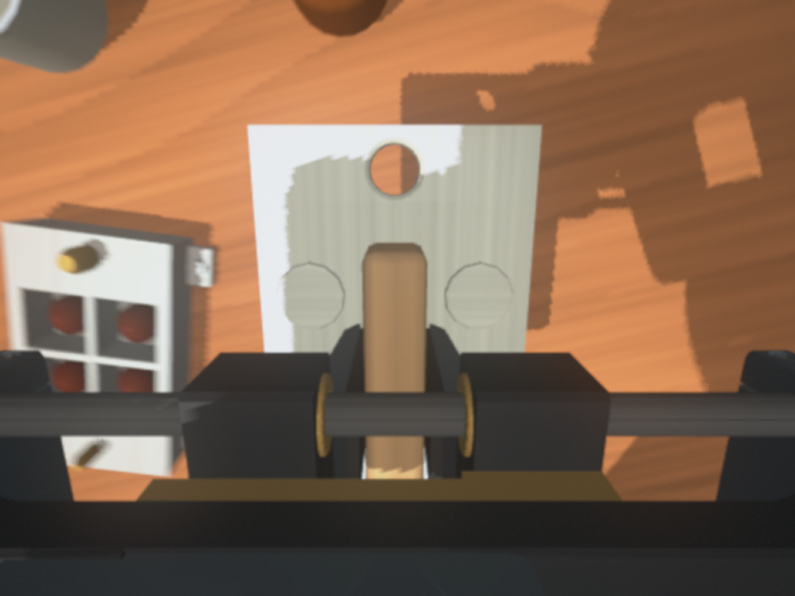

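```bash
cat >> fit.py <<'E'
Rt=np.array([[0,0,-1],[0,-1,0],[-1,0,0]],float)
FK=dict(ee_pos=[0,0,31.2],ee_rot=Ro.from_matrix(Rt).as_euler('xyz',degrees=True))
E
python3 - <<'E' 2>/dev/null
from fit import *
s=st(); p=grab_frame('wrist'); cv2.imwrite('pics/w8b.png',p['img'])
px=np.array([(248,126),(542,125),(395,169)])/1.42
obj=np.array([(90,55,16),(90,-55,16),(74,0,16)],float)
v,r=fit(*cam(p,FK),obj,px,[0,0,0]); print(v,np.degrees(v[2])); print(r.round(2))
K,R,t=cam(p,FK)
# base in tool view
B=np.array([536.7,209.4]);yb=np.radians(-21.35)
for lx in (0,v[0]): print(lx)
E
```

```text
t 15.4 pos [538.4 -10.3 178.7] jaw -103.65 tilt -1.0 F [ 0.2 -0.7 -3.6] w 19.9
[ 0.76738254 -0.71413102  0.00261   ] 0.14954173657184264
[[ 0.23 -0.2 ]
 [-0.27 -0.19]
 [ 0.03  0.36]]
0
0.7673825433251492
```

Call:
{"fn": "play_rows", "kwargs": {
  "motion": [
    [0, 0.035, 0, -0.03, 0.1],
    [0, 0.07, 0, -0.06, 0.1],
    [-0.001, 0.105, 0, -0.09, 0.1],
    [-0.001, 0.14, 0, -0.12, 0.1],
    [-0.002, 0.175, 0, -0.137, 0.1],
    [-0.002, 0.205, -0.01, -0.137, 0.1],
    [-0.002, 0.2205, -0.02, -0.137, 0.1],
    [-0.002, 0.2205, -0.03, -0.137, 0.1]
  ]
}}

```text
time_s: 16.12
ee_pos: [538.6, 210.5, 149.3]
ee_rot: [-14.6, 89.9, 143.8]
force: [0.4, 0.5, -4.5]
gripper_width: 19.9
```

Call:
{"fn": "play_rows", "kwargs": {
  "motion": [
    [0, 0, -0.01, 0, 0.1],
    [0, 0, -0.02, 0, 0.1],
    [0, 0, -0.03, 0, 0.1],
    [0, 0, -0.03, 0, 0.1],
    [0, 0, -0.03, 0, 0.1],
    [0, 0, -0.03, 0, 0.1],
    [0, 0, -0.03, 0, 0.1],
    [0, 0, -0.03, 0, 0.1]
  ]
}}

```text
time_s: 16.78
ee_pos: [539.0, 208.3, 121.8]
ee_rot: [-141.6, 89.9, 16.7]
force: [-0.5, 0.2, -4.2]
gripper_width: 19.9
```

Run:
```python
from w import *
s,p=look('wrist','w9',dict())
i=p['img'][60:260,150:410]
cv2.imwrite('pics/w9z.png',cv2.resize(i,None,fx=3,fy=3,interpolation=cv2.INTER_CUBIC))
from fit import FK
for X in [(74,0,16)]: print(w2px(p,X,FK))
sp,q=look('scene','s9',{})
```

```text
t 16.7833 pos [539.  208.3 121.8] jaw -111.74 tilt -1.0 F [-0.5  0.2 -4.2] w 19.9
[277.3321932  120.89485001]
t 16.8333 pos [538.8 208.3 121.7] jaw -111.73 tilt -1.0 F [-0.7  0.1 -3.6] w 19.7<sys>:0: UserWarning: Gimbal lock detected. Setting third angle to zero since it is not possible to uniquely determine all angles.
```

View pics/w9z.png

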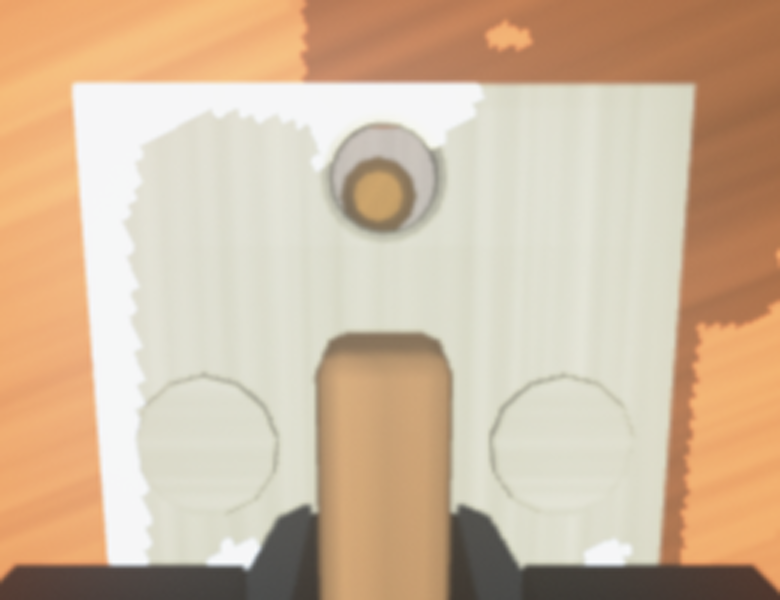

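```bash
python3 - <<'E' 2>/dev/null
from fit import *
s=st(); p=grab_frame('wrist')
u=lambda a,b:(a/3+150,b/3+60)
h=px2w(p,u(384.5,179),16,FK); d=px2w(p,u(378,195),59-(s['ee_pos'][2]-31.2),FK)
print(h,d,d-h)
K,R,t=cam(p,FK); print('cam centre',-R.T@t)
e=(d-h)[:2]; a=np.radians(-21.6); print('world shift',np.array([[np.cos(a),-np.sin(a)],[np.sin(a),np.cos(a)]])@e)
# edges: lid corners
v,r=fit(K,R,t,np.array([(90,55,16),(90,-55,16),(74,0,16)],float),np.array([u(73,85),u(695,85),u(384.5,179)]),[0,0,0]); print(v,r.round(2))
B=np.array([536.7,209.4]);print('target from base fit', B-np.array([.459,-.941]))
E
```

```text
t 16.8833 pos [538.7 208.3 121.5] jaw -111.73 tilt -1.0 F [-0.6 -0.4 -3.4] w 19.6
[74.64511129 -0.45561078 16.        ] [ 71.71583452   0.96690532 -31.33667539] [ -2.92927677   1.4225161  -47.33667539]
cam centre [ 7.22967753e+01 -2.00693605e-01  2.02529866e+02]
world shift [-2.19990956  2.40096072]
[ 7.10662580e-01 -3.56087995e-01 -4.57638523e-04] [[ 0.47  0.04]
 [-0.35  0.02]
 [-0.12 -0.12]]
target from base fit [536.241 210.341]
```

Call:
{"fn": "play_rows", "kwargs": {
  "motion": [
    [-0.0023, 0.0022, -0.01, 0.005, 0.1],
    [-0.0023, 0.0022, -0.02, 0.005, 0.1],
    [-0.0023, 0.0022, -0.026, 0.005, 0.1],
    [-0.0023, 0.0022, -0.026, 0.005, 0.1],
    [-0.0023, 0.0022, -0.026, 0.005, 0.1],
    [-0.0023, 0.0022, -0.026, 0.005, 0.1],
    [-0.0023, 0.0022, -0.026, 0.005, 0.1],
    [-0.0023, 0.0022, -0.026, 0.005, 0.1]
  ]
}}

```text
time_s: 17.6
ee_pos: [536.5, 210.6, 95.3]
ee_rot: [-143.7, 90.0, 14.8]
force: [-0.1, 0.1, -4.3]
gripper_width: 19.8
```

```bash
python3 - <<'E' 2>/dev/null
from w import *
s,p=look('wrist','w10',dict())
i=p['img'][60:260,150:410]
cv2.imwrite('pics/w10z.png',cv2.resize(i,None,fx=3,fy=3,interpolation=cv2.INTER_CUBIC))
sp,q=look('top','top10',{})
cv2.imwrite('pics/top10z.png',cv2.resize(q['img'][160:330,80:250],None,fx=3.5,fy=3.5,interpolation=cv2.INTER_CUBIC))
E
```

```text
t 17.6 pos [536.5 210.6  95.3] jaw -111.44 tilt -1.0 F [-0.1  0.1 -4.3] w 19.8
t 17.65 pos [536.4 210.6  95.3] jaw -111.44 tilt -1.0 F [ 0.2 -0.2 -3.7] w 20.0
```

View pics/w10z.png

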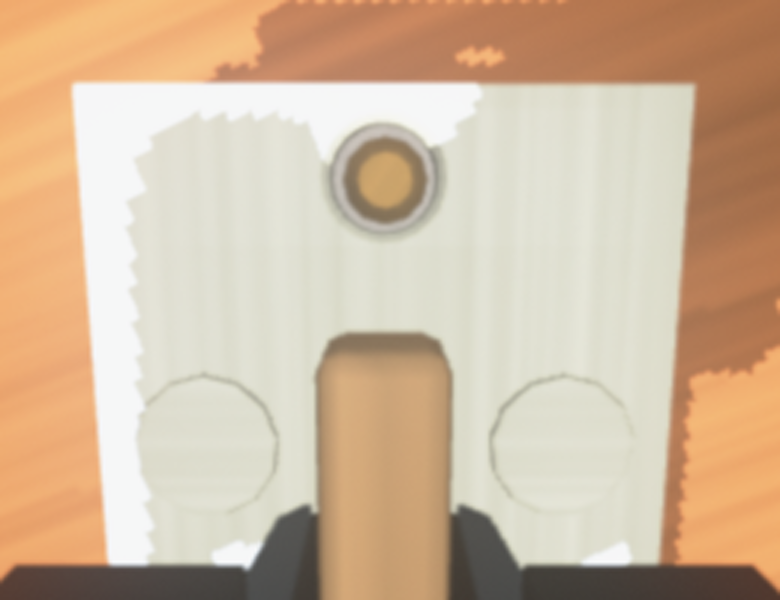

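View pics/top10z.png

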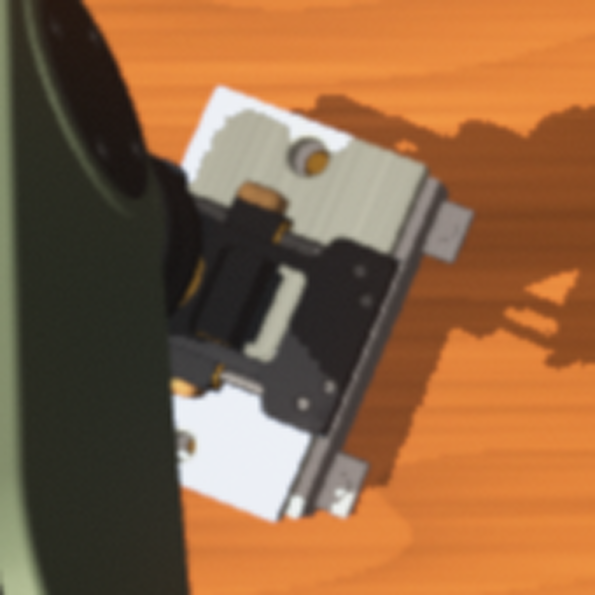

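Dowel and hole are concentric in the wrist view, at (385,180) and (384,179) in the zoom. Lowering in stages and watching the force.

Call:
{"fn": "play_rows", "kwargs": {
  "motion": [
    [0, 0, -0.004, 0, 0.1],
    [0, 0, -0.007, 0, 0.1],
    [0, 0, -0.01, 0, 0.1],
    [0, 0, -0.012, 0, 0.1],
    [0, 0, -0.014, 0, 0.1],
    [0, 0, -0.015, 0, 0.1],
    [0, 0, -0.015, 0, 0.1],
    [0, 0, -0.015, 0, 0.1]
  ]
}}

```text
time_s: 18.37
ee_pos: [536.2, 210.5, 79.9]
ee_rot: [76.1, 90.0, -125.3]
force: [-0.3, 0.2, -4.1]
gripper_width: 19.8
```

No contact force so far, with about 10 mm of dowel in. Continuing down.

Call:
{"fn": "play_rows", "kwargs": {
  "motion": [
    [0, 0, -0.002, 0, 0.1],
    [0, 0, -0.004, 0, 0.1],
    [0, 0, -0.006, 0, 0.1],
    [0, 0, -0.008, 0, 0.1],
    [0, 0, -0.009, 0, 0.1],
    [0, 0, -0.009, 0, 0.1],
    [0, 0, -0.009, 0, 0.1],
    [0, 0, -0.009, 0, 0.1]
  ]
}}

```text
time_s: 19.03
ee_pos: [536.2, 210.5, 71.0]
ee_rot: [-163.7, 90.0, -5.1]
force: [-0.6, -0.2, -3.4]
gripper_width: 19.6
```

Call:
{"fn": "play_rows", "kwargs": {
  "motion": [
    [0, 0, -0.001, 0, 0.1],
    [0, 0, -0.002, 0, 0.1],
    [0, 0, -0.003, 0, 0.1],
    [0, 0, -0.003, 0, 0.1],
    [0, 0, -0.003, 0, 0.1],
    [0, 0, -0.003, 0, 0.1],
    [0, 0, -0.003, 0, 0.1],
    [0, 0, -0.003, 0, 0.1]
  ],
  "squeeze": 60
}}

```text
time_s: 19.7
ee_pos: [536.2, 210.5, 68.2]
ee_rot: [-152.6, 90.0, 6.0]
force: [-1.0, -0.5, -0.1]
gripper_width: 20.0
```

Call:
{"fn": "play_rows", "kwargs": {
  "motion": [
    [0, 0, -0.0005, 0, 0.1],
    [0, 0, -0.0005, 0, 0.1],
    [0, 0, -0.0005, 0, 0.1],
    [0, 0, -0.0005, 0, 0.1],
    [0, 0, -0.0005, 0, 0.1],
    [0, 0, -0.0005, 0, 0.1],
    [0, 0, -0.0005, 0, 0.1],
    [0, 0, -0.0005, 0, 0.1]
  ]
}}

```text
time_s: 20.37
ee_pos: [536.2, 210.5, 68.2]
ee_rot: [-144.3, 90.0, 14.2]
force: [-2.9, -0.5, 6.7]
gripper_width: 19.4
```

Call:
{"fn": "play_rows", "kwargs": {
  "motion": [
    [0, 0, -0.0003, 0, 0.1],
    [0, 0, -0.0006, 0, 0.1],
    [0, 0, -0.0006, 0, 0.1],
    [0, 0, -0.0006, 0, 0.1],
    [0, 0, -0.0006, 0, 0.1],
    [0, 0, -0.0006, 0, 0.1],
    [0, 0, -0.0006, 0, 0.1],
    [0, 0, -0.0006, 0, 0.1]
  ]
}}

```text
time_s: 21.03
ee_pos: [536.3, 210.5, 68.2]
ee_rot: [-144.9, 90.0, 13.7]
force: [-2.8, -0.5, 9.3]
gripper_width: 19.7
```

```bash
python3 - <<'E' 2>/dev/null
from w import *
s,p=look('wrist','w11',dict())
sp,q=look('scene','s11',{}); st()
a=cv2.resize(p['img'][60:260,150:410],None,fx=1.5,fy=1.5); b=cv2.resize(q['img'][100:240,300:450],None,fx=2.6,fy=2.143)
cv2.imwrite('pics/c11.png',np.hstack([a,b]))
E
```

```text
t 21.0333 pos [536.3 210.5  68.2] jaw -111.44 tilt -1.0 F [-2.8 -0.5  9.3] w 19.7
t 21.0833 pos [536.3 210.5  68.2] jaw -111.44 tilt -1.0 F [-3.5 -1.1  9.2] w 19.6
t 21.1333 pos [536.3 210.5  68.2] jaw -111.44 tilt -1.0 F [-4.1 -1.   9.2] w 19.5
```

View pics/c11.png

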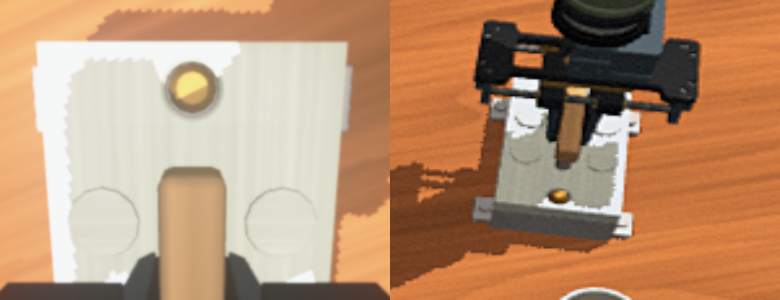

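The lid is flush, with the dowel protruding through the hole in both views. Adding a bit more push.

Call:
{"fn": "play_rows", "kwargs": {
  "motion": [
    [0, 0, -0.0005, 0, 0.1],
    [0, 0, -0.001, 0, 0.1],
    [0, 0, -0.001, 0, 0.1],
    [0, 0, -0.001, 0, 0.1],
    [0, 0, -0.001, 0, 0.1],
    [0, 0, -0.001, 0, 0.1],
    [0, 0, -0.001, 0, 0.1],
    [0, 0, -0.001, 0, 0.1]
  ]
}}

```text
time_s: 21.8
ee_pos: [536.3, 210.5, 68.2]
ee_rot: [-141.7, 89.9, 16.9]
force: [-4.6, -2.0, 14.9]
gripper_width: 19.9
```

Call:
{"fn": "play_rows", "kwargs": {
  "motion": [
    [0, 0, 0, 0, 0.1],
    [0, 0, 0, 0, 0.1],
    [0, 0, 0, 0, 0.1],
    [0, 0, 0, 0, 0.1],
    [0, 0, 0, 0, 0.1],
    [0, 0, 0, 0, 0.1],
    [0, 0, 0, 0, 0.1],
    [0, 0, 0, 0, 0.1]
  ]
}}

```text
time_s: 22.47
ee_pos: [536.3, 210.6, 68.1]
ee_rot: [-143.3, 89.9, 15.3]
force: [-5.4, -1.9, 15.4]
gripper_width: 20.0
```

Push is steady at about 15 N, so I'm handing in.

Run:
```python
from w import *
st(); print(job_done()); st()
```

```text
t 22.4667 pos [536.3 210.6  68.1] jaw -111.44 tilt -1.0 F [-5.4 -1.9 15.4] w 20.0
the job is handed in; nothing more can be done
None
the job is handed in; nothing more can be done
```

I put the brown chestnut into the empty pocket and let go, then fitted the upper half over both dowels. I handed the job in at 22.5 s, still holding the handle; no verdict came back.

- **Chestnut:** the wrist picture taken after release shows a nut in each of the four pockets.
- **Fit:** the upper half went down with no contact force until it stopped at a tool height of 68.2 mm. That is the predicted flush height of 37 mm plus the 31.2 mm from tool to underside. The last wrist and scene pictures show the thick dowel through its hole and the plate flat on the block. I could not see the thin dowel once the plate was seated, so that end rests on the fitted angle and the seating height.
- **Push:** the wrist force at hand-in was a steady 15.4 N upward. With the plate's own weight of about 4 N, the halves should be pressed together with about 19 N.
- **Disagreements:** there was a sideways force of about 5.7 N at the end, probably slight contact between dowel and hole. Early position estimates from different cameras differed by up to about 14 mm, so I aligned the fit with the wrist camera instead.
- **Jar, mug and timer:** the arm's path stayed well clear of them, but I took no final measurement of their positions.

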